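# Hold the spring clip open over the repair card

## Task

Slide the wooden grip of the ticket stand all the way to its end stop, so that the stiff card comes out from under its metal hood. Then pick the standing spring clip up by its two handles, squeezing them so that its jaws spread wide, and bring it down over the middle of the card's top edge, one jaw well down on each side and neither touching the card. Finish while holding it there, gaping around the card, so that I can slip a ticket in; leave the mug, the brush and the tins where they are.

Things in the scene. Friction and masses are not known exactly. Their poses are not given: they have to be found in the camera images.
- ticket_stand: Fixed pale wooden board 130 (x) by 230 (y) by 18 mm high, origin under its centre on the desk. Along its own y runs a plywood carriage with an upright grip (near edge, own x = -30 mm) and an upright stiff card (own x = +30 mm). An aluminium hood covers the -y half of the card's path: own x 13 to 47 mm, own y -99 to -5 mm, top at 94 mm.
- card_slide (a joint): Position of the carriage along the stand's own +y: 0 m fully under the hood, 0.100 m at the end stop, where the card stands wholly clear of the hood. Needs about 2 N to move and stays where it is left.
- slide_grip (a point): Point in the carriage's wooden grip, an upright block 22 mm (x) by 12 mm (y); the point is 63 mm above the desk, the grip's top 80 mm above the desk. Axes as the stand's. It moves along the stand's y with the carriage.
- card_top (a point): Middle of the card's top edge, 82 mm above the desk. The card is rigid, 3 mm thick (along this point's x), 76 mm wide (y), 60 mm tall, fixed on the carriage, 60 mm beyond the grip in x. Axes as the stand's.
- clip: Loose steel spring clip of about 70 g standing upright on its shut jaws, 84 mm tall, 48 mm wide along its own y, the same either way round; origin at the bottom, midway between the jaw tips. The pivot lies along y, 45 mm up. Below it are two jaws with rubber tips (44 mm wide along y, 24 mm thick together when shut); above it two flat handles that splay along the clip's own x.
- clip_handles (a point): Midway between the handles, 70 mm above the clip's bottom: grasp here, closing along the clip's x. Handles: 36 mm wide (y), from 48 to 84 mm up, 50 mm over their tops at rest, 28 mm and parallel when fully squeezed. The spring yields from about 4 N on each handle and is fully squeezed at 7 to 11 N; grip with 15 to 40 N to press them to their stop.
- clip_mouth (a point): The clip's bottom, midway between the jaw tips. x across the jaws, y along the jaw width, z up to the handles. With the handles fully squeezed the tips stand about 24 mm apart; the space between is at least 16 mm wide 14 mm up (top of the rubber tips) and open up to 37 mm above this point (pivot barrel).
- clip_jaw_a (a joint): Angle by which one jaw is spread: 0 rad shut, 0.28 rad fully open at its stop. The other jaw mirrors it.
- mug: White mug, 80 mm across and 90 mm tall, with a handle; loose bystander. Origin under its centre.
- brush: Black shoe brush lying on its bristles, 150 by 45 mm, 40 mm high; loose bystander. Origin under its centre.
- tin_a: Flat metal tin, 76 mm across and 26 mm high, in the clear tray (130 by 200 mm, 35 mm high); loose bystander. Origin under its centre.
- tin_b: The other tin of the tray, the same.
Mind the look-alikes: they are no part of the job. Leave any red look-alike of the clip alone.

How it is judged:
By the outcome, as a careful person would: the job done as asked, in the order asked, and still so for the second after the job is handed in, while the arm keeps its last pose, push and grip.
It also fails if it takes over 62 s, if anything falls off the work surface, if the arm or the gripper's body presses on something with over 40 N, if the wrist force passes 120 N, or if a joint passes its speed limit or range.

## Robot

A 7-joint arm with a two-finger parallel gripper is mounted at the origin on the work surface. World frame = base frame: x ahead of the robot, y to its left, z up, the work surface at z = 0. Lengths are in m, angles in rad, forces in N, time in s.
With the tool pointing down it reaches from about 0.35 to 0.9 m from the base axis. Payload 8.1 kg.
Tool frame: the origin (TCP) lies at the centre of the arm's flange, where the gripper is bolted on; the fingertips stand 178 mm ahead of it and the grasp point (between the pads) lies 159 mm ahead of it; x points along the fingers, z is the direction in which the jaws open and shut, and the axes are right-handed (so a half turn about x gives the same grasp; the last joint's range is limited). The gripper opens to 92 mm and grips with 3 to 60 N. Pads are 19 mm wide; open, the fingers measure 130 mm over their backs; the gripper's body (75 mm by 190 mm) begins 47 mm behind the grasp point.
Start: joints at [1.198, 0.434, 0.025, 1.573, -0.012, 1.134, -0.075], TCP at [0.167, -0.602, 0.405] pointing down, gripper open.
Joint ranges: [-2.62, 2.62], [-0.44, 2.09], [-1.27, 1.32], [0.08, 2.57], [-1.32, 4.46], [0.12, 2], [-2.74, 2.74]. Speed limits (rad/s): [2.22, 2.22, 3.01, 3.01, 3.14, 3.14, 3.14].

## Interface

Orientations are given as a rotation vector (axis times angle).
In Python, from cell import arm, get_image, search_frame, pinpoint gives the robot as it stands.
- The arm moves only by the tool arm_command, never from a script. Its argument "motion" is a list of rows, each a list of 7 numbers: the finger opening in mm, from 0 to 91.8, then the shift along the tool's x, y, z in mm, then the turn, a rotation vector about the tool's x, y, z in degrees. In form: [[fingers, x, y, z, ax, ay, az], ...]. A call has 1 to 5 rows; each row shifts and turns the commanded pose from where the row before left it, along the tool's axes as they then stand; what a row does not reach is not made up. A row lasts 1/8 s, in which the tool goes at most 62.5 mm and 10.7 degrees, less where a joint would pass 70% of its speed; a pose out of reach is approached as far as the arm can. A call with a gripper value outside its range is refused whole. The fingers move at their own pace and stop on an object; "newtons" is the grip in N (left out, the last holds). Time passes only in rows, so rows that do not move let the fingers close. It gives the time, the measured TCP pose, the force and the opening at its end, in the units of the state.
- arm.observe(): the state, without advancing time (a new reading comes with each control period).
- get_image(name): name is "scene" or "side" or "wrist"; returns a dict with "frame" (480x640x3 uint8, red, green, blue), "range_z" (480x640 float32, m along the optical axis (not along the pixel's ray), 0 where there is no reading), "K" (3x3 intrinsics, pixels), "distortion" ([k1, k2, p1, p2, k3] as OpenCV has them; the pictures are not rectified), "origin" and "rotation" of the camera in the world; the wrist camera has in their place "tool_from_camera" (4x4, takes a point from camera to tool coordinates, whose origin is the TCP and whose axes are the tool frame's). Camera axes: x right, y down, z forward; pixel columns grow to the right and rows downward; lengths in m; the calibration is good to about 2 mm. A picture is of the moment at which its call begins: read the wrist's pose just before it.
- arm.sign_off(): hands the job in, once; it reports no verdict.
Trained networks look in the newest picture that a camera, given by its name, has taken for a name from the list of things; names that differ only in an ending like _2 or _b are one class to them, and where a whole thing is asked for, a point or a joint stands for the part that bears it (a point fixed in the world has none). Each returns a list of dicts, best first, with "p" (0 to 1); they miss things now and then, are a little off and sometimes report something else, mostly with a low value. They report only what shows in the picture. A call takes as long as a camera call. They do not tell look-alikes from the thing itself.
- search_frame(camera, target): "point" ([x, y, z] in m, in world coordinates, good to about 4 mm: the middle of the surface that is visible of it).
- pinpoint(camera, target): "point" ([x, y, z] in m, in world coordinates, good to about 4 mm: a listed point, or the origin of a listed thing).
The state is a dict: "clock": time; "joints": joint angles; "dq": joint speeds; "joint_efforts": joint torques, N m; "position": TCP position; "ee_rot": TCP orientation; "force": force on the tool from outside, world axes, zero at the start; "ft_torque": the same for the moment, N m; "width": opening from 0.0 (shut) to 1.0 (fully open).
Only numpy, scipy, OpenCV 4.12 (cv2) and the standard library are available. Lean on these libraries where they do the work, as an engineer would, in place of code of your own. Each camera call takes 0.05 s, during which the arm holds its last target. There are 200 camera calls.

## Working session

There is one attempt and no reset: what is moved stays moved. The work goes in short steps, Python scripts to look and compute and a tool call to move; the robot and the scene stay as the last step left them, time stands still between calls to the robot, and variables do not carry over. Pictures are saved under pics/ and viewed, about 8 in all and at most 12, crops included, and the job is handed in when it is done.

Besides the shell and the picture viewer there is one more tool, called as name([rows], argument=value, ...), one row to a line, values as JSON. arm_command: Moves the arm, as the interface text tells. Its arguments: {"type":"object","properties":{"motion":{"type":"array"},"newtons":{"type":"number"}},"required":["motion"]}

```bash
mkdir -p pics; ls; cat > h.py <<'E'
import numpy as np, cv2
from cell import arm, get_image, search_frame, pinpoint
from scipy.spatial.transform import Rotation as R
def cam(n):
    s=arm.observe(); im=get_image(n)
    if n=="wrist":
        T=np.eye(4);T[:3,:3]=R.from_rotvec(s["ee_rot"]).as_matrix();T[:3,3]=s["position"]
        T=T@np.array(im["tool_from_camera"])
    else:
        T=np.eye(4);T[:3,:3]=im["rotation"];T[:3,3]=im["origin"]
    im["T"]=T; return im
def cloud(im):
    z=im["range_z"]; v,u=np.mgrid[0:480,0:640]
    p=cv2.undistortPoints(np.stack([u,v],-1).reshape(-1,1,2).astype(np.float64),np.array(im["K"]),np.array(im["distortion"])).reshape(480,640,2)
    c=np.concatenate([p*z[...,None],z[...,None]],-1)
    w=c@im["T"][:3,:3].T+im["T"][:3,3]; w[z==0]=np.nan; return w
def proj(im,P):
    T=np.linalg.inv(im["T"]); r=cv2.Rodrigues(T[:3,:3])[0]
    return cv2.projectPoints(np.array(P,float).reshape(-1,3),r,T[:3,3],np.array(im["K"]),np.array(im["distortion"]))[0].reshape(-1,2)
def save(name,f): cv2.imwrite("pics/"+name,cv2.cvtColor(f,cv2.COLOR_RGB2BGR))
E
python3 - <<'E'
from h import *
np.set_printoptions(precision=3,suppress=True)
s=arm.observe(); print(s)
for c in("scene","side"):
    im=cam(c); save(c+"0.png",im["frame"]); np.save(c+"0.npy",cloud(im))
    print(c,im["T"])
    for t in("ticket_stand","slide_grip","card_top","clip","clip_handles","clip_mouth","mug","brush"):
        print(t,[(np.round(d["point"],3).tolist(),round(d["p"],2),proj(im,d["point"])[0].round().tolist()) for d in pinpoint(c,t)[:4]])
print(R.from_rotvec(s["ee_rot"]).as_matrix())
E
```

```text
pics
{'clock': 0.0, 'joints': array([ 1.198,  0.435,  0.025,  1.574, -0.012,  1.134, -0.075]), 'dq': array([ 0.001,  0.001,  0.   , -0.   , -0.   , -0.002, -0.002]), 'joint_efforts': array([ -0.001, -66.786,   0.984, -31.447,  -0.061,   0.043,   0.   ]), 'position': array([ 0.166, -0.602,  0.404]), 'ee_rot': array([ 1.009,  1.326, -1.008]), 'force': array([ 0.51 , -1.004,  0.425]), 'ft_torque': array([-0.045,  0.012,  0.011]), 'width': 0.9983343787677836}
scene [[-1.831 -1.854  0.606  1.174]
 [-1.831 -1.854  0.606 -0.142]
 [-1.831 -1.854  0.606  0.87 ]
 [ 0.     0.     0.     1.   ]]Traceback (most recent call last):
  File "<stdin>", line 8, in <module>
  File "h.py", line 18, in proj
    T=np.linalg.inv(im["T"]); r=cv2.Rodrigues(T[:3,:3])[0]
    ainv = _umath_linalg.inv(a, signature=signature)
    raise LinAlgError("Singular matrix")
numpy.linalg.LinAlgError: Singular matrix
```

Camera rotation is a rotation vector.

```bash
sed -i 's/T\[:3,:3\]=im\["rotation"\]/T[:3,:3]=R.from_rotvec(im["rotation"]).as_matrix()/' h.py
python3 - <<'E'
from h import *
np.set_printoptions(precision=3,suppress=True)
s=arm.observe()
for c in("scene","side"):
    im=cam(c); save(c+"0.png",im["frame"]); np.save(c+"0.npy",cloud(im))
    print(c,im["T"])
    for t in("ticket_stand","slide_grip","card_top","clip","clip_handles","clip_mouth","mug","brush"):
        print(t,[(np.round(d["point"],3).tolist(),round(d["p"],2),proj(im,d["point"])[0].round().tolist()) for d in pinpoint(c,t)[:4]])
print(R.from_rotvec(s["ee_rot"]).as_matrix(), arm.observe()["clock"])
E
```

```text
scene [[-0.006  0.796 -0.605  1.174]
 [ 1.     0.016  0.011 -0.142]
 [ 0.018 -0.605 -0.796  0.87 ]
 [ 0.     0.     0.     1.   ]]
ticket_stand [([0.536, 0.174, 0.004], 0.57, [465.0, 242.0])]
slide_grip [([0.503, 0.131, 0.061], 0.58, [449.0, 211.0]), ([0.494, -0.292, -0.002], 0.48, [240.0, 224.0])]
card_top [([0.559, 0.123, 0.081], 0.66, [451.0, 228.0])]
clip [([0.604, -0.326, 0.004], 0.94, [218.0, 266.0]), ([0.436, -0.222, -0.005], 0.86, [275.0, 204.0]), ([0.494, -0.295, 0.004], 0.58, [239.0, 222.0])]
clip_handles [([0.433, -0.229, 0.071], 0.98, [270.0, 179.0]), ([0.499, -0.297, 0.068], 0.65, [234.0, 204.0]), ([0.603, -0.324, 0.073], 0.65, [214.0, 245.0])]
clip_mouth [([0.604, -0.322, -0.001], 0.96, [220.0, 267.0]), ([0.433, -0.231, 0.001], 0.95, [271.0, 201.0]), ([0.496, -0.295, 0.001], 0.69, [239.0, 224.0])]
mug [([0.527, -0.084, -0.001], 0.94, [340.0, 238.0])]
brush [([0.525, -0.466, -0.001], 0.97, [155.0, 234.0])]
side [[ 0.985 -0.105  0.137  0.463]
 [-0.172 -0.66   0.731 -0.808]
 [ 0.014 -0.744 -0.668  0.673]
 [ 0.     0.     0.     1.   ]]
ticket_stand [([0.537, 0.173, -0.0], 0.91, [280.0, 183.0]), ([0.528, -0.089, -0.002], 0.25, [289.0, 254.0])]
slide_grip [([0.502, 0.135, 0.065], 0.88, [265.0, 170.0]), ([0.537, 0.173, -0.0], 0.52, [280.0, 183.0])]
card_top [([0.559, 0.124, 0.08], 0.89, [290.0, 165.0])]
clip [([0.5, -0.298, -0.003], 0.82, [288.0, 336.0]), ([0.433, -0.225, -0.002], 0.71, [247.0, 310.0])]
clip_handles [([0.605, -0.327, 0.072], 0.95, [352.0, 315.0]), ([0.434, -0.23, 0.07], 0.92, [244.0, 285.0]), ([0.498, -0.293, 0.074], 0.85, [285.0, 306.0])]
clip_mouth [([0.602, -0.328, 0.001], 0.73, [348.0, 341.0]), ([0.494, -0.304, 0.001], 0.69, [285.0, 339.0]), ([0.434, -0.225, -0.002], 0.69, [247.0, 309.0])]
mug [([0.531, -0.087, -0.0], 0.83, [290.0, 253.0])]
brush [([0.525, -0.468, -0.001], 0.86, [317.0, 425.0])]
[[-0.001  0.964  0.266]
 [ 0.001  0.266 -0.964]
 [-1.    -0.    -0.001]] 1.0
```

View pics/scene0.png

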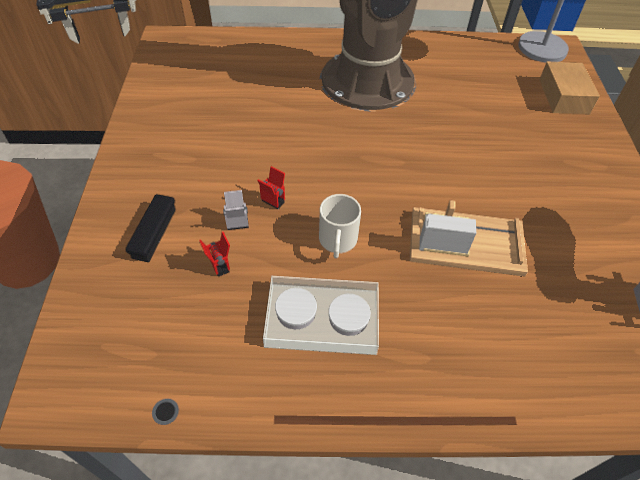

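View pics/side0.png

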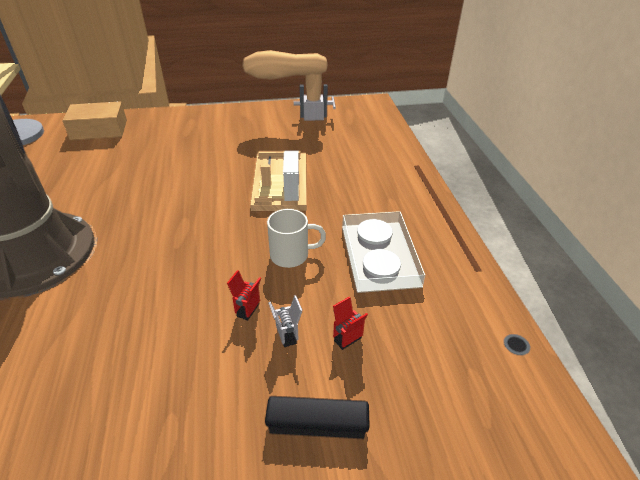

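The scene view shows the silver clip at (235,208) with two red look-alikes at (272,188) and (218,255), the mug at (340,222), and the stand at (468,240) with hood at (447,232) and grip at (451,207). In the side view, the gripper seems to be at (313,110), beyond the stand on the +y side. The reported TCP has y = -0.60, so I'll check that disagreement before moving.

```bash

python3 - <<'E'
from h import *
np.set_printoptions(precision=3,suppress=True)
for c in("scene","side"):
    im=cam(c)
    print(c,proj(im,[[0,0,0],[.166,-.602,.404],[.166,-.602,.226],[.166,.602,.404],[.166,.602,.226],[.602,.166,.226],[.6,.4,.226]]).round())
W=np.load("side0.npy"); print("side px",W[110,313],W[105,302],W[65,300]); S=np.load("scene0.npy"); print(S[300,637],S[5,380])
s=arm.observe(); print(s["position"],s["joints"],s["clock"])
im=cam("wrist"); save("w0.png",im["frame"]); w=cloud(im); print(np.array(im["tool_from_camera"])); print(w[240,320],w[100,100],w[400,500])
E
```

```text
scene [[367.  80.]
 [ 75. -45.]
 [102.  37.]
 [695. -27.]
 [651.  50.]
 [500. 195.]
 [636. 197.]]
side [[  29.  252.]
 [-232.  404.]
 [ -70.  512.]
 [ 103.  -40.]
 [ 123.   36.]
 [ 305.   96.]
 [ 291.   56.]]
side px [0.67  0.486 0.033] [nan nan nan] [0.634 0.492 0.166]
[0.673 0.487 0.009] [ 0.08  -0.     0.259]
[ 0.167 -0.602  0.405] [ 1.198  0.434  0.025  1.573 -0.012  1.134 -0.075] 1.1
[[-0.    -0.267  0.964  0.019]
 [-0.    -0.964 -0.267  0.073]
 [ 1.    -0.     0.    -0.   ]
 [ 0.     0.     0.     1.   ]]
[ 0.132 -0.608 -0.001] [ 0.217 -0.351  0.001] [ 0.201 -0.627  0.33 ]
```

View pics/w0.png

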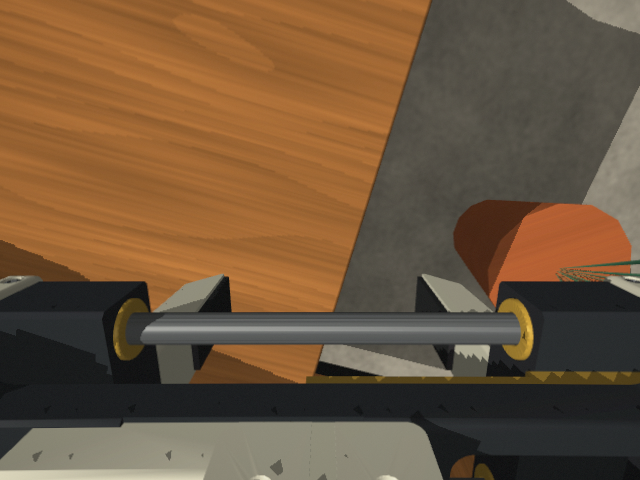

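The wrist view (desk edge at x 380, red bin on the floor) agrees with the reported pose. The object beyond the stand at (0.67, 0.49) is just another item on the desk. Next I'll fit the stand and clip orientations from the depth.

```bash

python3 - <<'E'
from h import *
np.set_printoptions(precision=3,suppress=True)
W=np.concatenate([np.load(c+"0.npy").reshape(-1,3) for c in("side","scene")])
W=W[~np.isnan(W).any(1)]
def sel(c,r,z0,z1): return W[(np.hypot(W[:,0]-c[0],W[:,1]-c[1])<r)&(W[:,2]>z0)&(W[:,2]<z1)]
def rect(P): 
    r=cv2.minAreaRect((P[:,:2]*1000).astype(np.float32)); return len(P),np.array(r[0]),np.array(r[1]),r[2]
print("board",rect(sel((.537,.173),.16,.012,.1)))
print("board low",rect(sel((.537,.173),.16,.012,.024)))
print("hood top",rect(sel((.56,.123),.07,.088,.1)))
print("grip",rect(sel((.503,.132),.03,.05,.084)))
for n,c in(("clip",(.496,-.297)),("red1",(.433,-.228)),("red2",(.604,-.325))):
    for z in((.008,.03),(.03,.05),(.05,.07),(.07,.09)): print(n,z,rect(sel(c,.04,*z)))
E
python3 - <<'E'
import cv2
a=cv2.imread("pics/scene0.png")[150:290,180:310]; b=cv2.imread("pics/side0.png")[255:365,210:380]
f=lambda i:cv2.resize(i,(400,int(400*i.shape[0]/i.shape[1])),interpolation=cv2.INTER_CUBIC)
a,b=f(a),f(b); h=max(len(a),len(b)); p=lambda i:cv2.copyMakeBorder(i,0,h-len(i),0,0,0)
cv2.imwrite("pics/crop0.png",cv2.hconcat([p(a),p(b)]))
E
```

```text
board (8881, array([537.023, 174.426]), array([234.388, 137.036]), 82.20549011230469)
board low (5181, array([537.023, 174.426]), array([234.388, 137.036]), 82.20549011230469)
hood top (1150, array([559.101, 119.173]), array([98.555, 38.933]), 80.28445434570312)
grip (233, array([502.006, 131.038]), array([14.092, 24.705]), 84.51852416992188)
clip (0.008, 0.03) (318, array([ 499.085, -297.52 ]), array([29.7  , 45.264]), 9.039314270019531)
clip (0.03, 0.05) (455, array([ 498.086, -297.404]), array([32.598, 49.168]), 11.840688705444336)
clip (0.05, 0.07) (559, array([ 498.423, -298.277]), array([41.316, 48.863]), 9.096796989440918)
clip (0.07, 0.09) (325, array([ 497.762, -297.617]), array([50.936, 37.158]), 10.095536231994629)
red1 (0.008, 0.03) (393, array([ 434.719, -227.376]), array([47.03 , 30.415]), 57.69723129272461)
red1 (0.03, 0.05) (451, array([ 434.284, -227.444]), array([50.307, 31.519]), 57.362152099609375)
red1 (0.05, 0.07) (568, array([ 434.254, -228.021]), array([48.869, 42.997]), 58.48139953613281)
red1 (0.07, 0.09) (310, array([ 433.827, -227.404]), array([38.02, 50.73]), 57.859092712402344)
red2 (0.008, 0.03) (371, array([ 602.816, -321.931]), array([46.816, 29.105]), 25.940832138061523)
red2 (0.03, 0.05) (472, array([ 601.818, -323.183]), array([50.588, 30.376]), 27.869014739990234)
red2 (0.05, 0.07) (638, array([ 602.802, -321.961]), array([49.153, 42.422]), 28.96954345703125)
red2 (0.07, 0.09) (326, array([ 602.422, -321.27 ]), array([38.936, 50.155]), 27.11700439453125)
```

View pics/crop0.png

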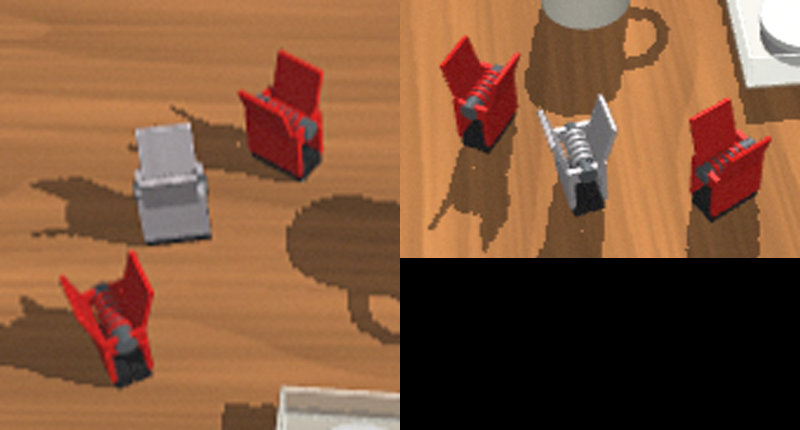

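The silver clip at (235,208) in the scene view, (287,320) in the side view, is the target; its neighbours are the red ones at (272,188) and (218,255). It stands at about (0.498, -0.298) with its x at +10°. The stand is at (0.537, 0.174), yaw about -8.5°, with the grip at (0.502, 0.131). First I'll go above the grip.

```bash
cat >> h.py <<'E'
def plan(g,yaw,n,f):
    "rows to bring the grasp point to g (m) with tool z at yaw (deg), tool vertical"
    s=arm.observe(); M=R.from_rotvec(s["ee_rot"]).as_matrix(); p0=np.array(s["position"])
    t=np.radians(yaw); z=np.array([np.cos(t),np.sin(t),0]); x=np.array([0,0,-1.]); M1=np.column_stack([x,np.cross(z,x),z])
    p1=np.array(g)-.159*x; rv=R.from_matrix(M.T@M1).as_rotvec()
    for i in range(n):
        Mi=M@R.from_rotvec(rv*i/n).as_matrix(); d=Mi.T@(p1-p0)/n*1000
        print([f]+np.round(d,1).tolist()+np.round(np.degrees(rv/n),1).tolist())
    print("grasp pt now",(p0+.159*M[:,0]).round(4),"yaw",np.degrees(np.arctan2(M[1,2],M[0,2])).round(2),"F",np.round(s["force"],1),"w",s["width"],"t",s["clock"],"q",np.round(s["joints"],2))
E
python3 -c "
from h import *
plan([.502,.131,.16],-98.5,15,60)"
```

```text
[60, 5.7, 34.6, -41.2, 1.6, 0.0, 0.0]
[60, 5.7, 33.4, -42.1, 1.6, 0.0, 0.0]
[60, 5.7, 32.2, -43.0, 1.6, 0.0, 0.0]
[60, 5.7, 31.0, -43.9, 1.6, 0.0, 0.0]
[60, 5.7, 29.8, -44.8, 1.6, 0.0, 0.0]
[60, 5.7, 28.5, -45.6, 1.6, 0.0, 0.0]
[60, 5.7, 27.2, -46.4, 1.6, 0.0, 0.0]
[60, 5.7, 25.9, -47.1, 1.6, 0.0, 0.0]
[60, 5.7, 24.6, -47.8, 1.6, 0.0, 0.0]
[60, 5.7, 23.3, -48.5, 1.6, 0.0, 0.0]
[60, 5.7, 21.9, -49.1, 1.6, 0.0, 0.0]
[60, 5.7, 20.5, -49.7, 1.6, 0.0, 0.0]
[60, 5.7, 19.2, -50.2, 1.6, 0.0, 0.0]
[60, 5.7, 17.7, -50.8, 1.6, 0.0, 0.0]
[60, 5.7, 16.3, -51.2, 1.6, 0.0, 0.0]
grasp pt now [ 0.1665 -0.6024  0.2458] yaw -74.55 F [-0.3  0.3 -0.3] w 0.9996431734147821 t 1.15 q [ 1.2   0.43  0.03  1.57 -0.01  1.13 -0.08]
```

arm_command([
  [60,2,35,-41,1.6,0,0],
  [60,2,33,-42,1.6,0,0],
  [60,2,32,-43,1.6,0,0],
  [60,2,31,-44,1.6,0,0],
  [60,2,30,-45,1.6,0,0],
])

```text
clock: 1.78
position: [0.2789, -0.3563, 0.3949]
ee_rot: [1.113, 1.267, -1.113]
force: [1.4, 0.7, 0.1]
width: 0.654
```

arm_command([
  [60,5,28.5,-46,1.6,0,0],
  [60,5,27,-46,1.6,0,0],
  [60,5,26,-47,1.6,0,0],
  [60,5,25,-48,1.6,0,0],
  [60,5,23,-49,1.6,0,0],
])

```text
clock: 2.4
position: [0.3907, -0.1112, 0.37]
ee_rot: [1.217, 1.203, -1.217]
force: [0.7, -1.3, 0.2]
width: 0.656
```

arm_command([
  [60,10,22,-49,1.6,0,0],
  [60,10,20,-50,1.6,0,0],
  [60,10,19,-50,1.6,0,0],
  [60,8,18,-51,1.6,0,0],
  [60,6,16,-51,1.6,0,0],
])

```text
clock: 3.02
position: [0.5021, 0.1332, 0.3255]
ee_rot: [1.319, 1.134, -1.319]
force: [0.6, -0.7, 0.5]
width: 0.655
```

```bash
python3 - <<'E'
from h import *
np.set_printoptions(precision=4,suppress=True)
plan([.502,.131,.16],-98.5,2,60)
im=cam("wrist"); save("w1.png",im["frame"]); w=cloud(im).reshape(-1,3); w=w[~np.isnan(w).any(1)]
for t in("slide_grip","card_top","ticket_stand"): print(t,[(np.round(d["point"],4),round(d["p"],2)) for d in pinpoint("wrist",t)[:2]])
def rect(c,r,z0,z1):
    P=w[(np.hypot(w[:,0]-c[0],w[:,1]-c[1])<r)&(w[:,2]>z0)&(w[:,2]<z1)]
    if len(P)<5: return len(P)
    q=cv2.minAreaRect((P[:,:2]*1000).astype(np.float32)); return len(P),np.array(q[0]),np.array(q[1]),q[2],np.median(P[:,2])
print(rect((.502,.131),.03,.07,.09),rect((.56,.12),.08,.088,.1))
E
```

```text
[60, 3.2, 0.1, 1.1, -0.1, 0.0, -0.0]
[60, 3.2, 0.1, 1.1, -0.1, 0.0, -0.0]
grasp pt now [0.5021 0.1331 0.1665] yaw -98.63 F [ 0.6 -0.7  0.5] w 0.6554767739680275 t 3.025 q [-0.06  0.38 -0.39  1.9   0.18  0.89 -2.27]
slide_grip [(array([0.5019, 0.1303, 0.0596]), 0.88)]
card_top []
ticket_stand [(array([ 0.5359,  0.1775, -0.0003]), 0.97)]
(582, array([502.0198, 134.0855]), array([11.8069, 21.9372]), 81.36109924316406, np.float64(0.08074605440236439)) (8751, array([559.978 , 119.8691]), array([94.3756, 33.0577]), 81.89420318603516, np.float64(0.09458802564322916))
```

arm_command([
  [60,30,0,-1,0,0,0],
  [60,30,0,0,0,0,0],
  [60,25,0,0,0,0,0],
  [60,18,0,0,0,0,0],
  [0,0,0,0,0,0,0],
], newtons=20)

```text
clock: 3.85
position: [0.5009, 0.1309, 0.222]
ee_rot: [1.317, 1.134, -1.322]
force: [-0.2, 0.1, 0.1]
width: 0.589
```

arm_command([
  [0,0,0,0,0,0,0],
  [0,0,0,0,0,0,0],
  [0,0,0,0,0,0,0],
  [0,0,0,-5,0,0,0],
  [0,0,0,-5,0,0,0],
], newtons=20)

```text
clock: 4.47
position: [0.5032, 0.1427, 0.2229]
ee_rot: [1.318, 1.134, -1.318]
force: [-1.0, -2.6, 4.3]
width: 0.131
```

arm_command([
  [0,0,0,-15,0,0,0],
  [0,0,0,-15,0,0,0],
  [0,0,0,-15,0,0,0],
  [0,0,0,-15,0,0,0],
  [0,0,0,-12,0,0,0],
])

```text
clock: 5.1
position: [0.5135, 0.2151, 0.223]
ee_rot: [1.317, 1.136, -1.317]
force: [-2.4, -2.1, 6.1]
width: 0.129
```

arm_command([
  [0,0,0,-8,0,0,0],
  [0,0,0,-5,0,0,0],
  [0,0,0,-3,0,0,0],
  [0,0,0,-2,0,0,0],
  [0,0,0,0,0,0,0],
])

```text
clock: 5.72
position: [0.5158, 0.2296, 0.2229]
ee_rot: [1.314, 1.132, -1.323]
force: [-6.2, -12.5, 16.5]
width: 0.131
```

```bash
python3 -c "
from h import *
plan([.502+.0144,.134+.099,.063],-98.4,1,0); print(arm.observe()['force'])"
```

```text
[0, 0.9, 0.0, -3.5, -0.2, 0.3, 0.1]
grasp pt now [0.5155 0.2287 0.0639] yaw -98.62 F [ -6.2 -12.5  16.5] w 0.1306333085835278 t 5.725 q [-0.28  0.58 -0.33  1.88  0.27  0.73 -2.49]
[ -6.19398271 -12.48555733  16.52373539]
```

arm_command([
  [0,0,0,-2,0,0,0],
  [0,0,0,-2,0,0,0],
  [0,0,0,0,0,0,0],
])

```text
clock: 6.1
position: [0.5162, 0.2306, 0.2227]
ee_rot: [1.311, 1.128, -1.329]
force: [-9.8, -23.1, 24.8]
width: 0.13
```

```bash
python3 - <<'E'
from h import *
np.set_printoptions(precision=4,suppress=True)
plan([.502+.0144,.134+.099,.063],-98.4,1,0)
im=cam("side"); w=cloud(im); save("s1.png",cv2.resize(im["frame"][120:230,220:340],(720,660))[:600])
for c in("side","wrist"):
    im=cam(c)
    for t in("slide_grip","card_top"): print(t,[(np.round(d["point"],4),round(d["p"],2)) for d in pinpoint(c,t)[:2]])
E
```

```text
[0, 0.7, -0.1, -2.4, -0.4, 0.6, 0.2]
grasp pt now [0.5155 0.2289 0.0637] yaw -98.75 F [ -9.8 -23.1  24.8] w 0.13046754086765713 t 6.1 q [-0.28  0.58 -0.33  1.88  0.28  0.73 -2.49]
slide_grip [(array([0.5147, 0.23  , 0.0639]), 0.81), (array([ 0.7043, -0.1743,  0.0032]), 0.74)]
card_top [(array([0.571 , 0.2176, 0.0808]), 0.7), (array([ 0.497 , -0.3013,  0.0031]), 0.55)]
slide_grip [(array([0.5181, 0.2275, 0.0625]), 0.88)]
card_top [(array([0.5755, 0.2239, 0.0826]), 0.72)]
```

The grip has stopped moving under 23 N, so the carriage is at the end stop. Releasing and rising.

arm_command([
  [60,0,0,0,0,0,0],
  [60,0,0,0,0,0,0],
  [60,0,0,0,0,0,0],
  [60,-30,0,0,0,0,0],
  [60,-50,0,0,0,0,0],
])

```text
clock: 7.08
position: [0.5164, 0.2359, 0.3021]
ee_rot: [1.315, 1.137, -1.321]
force: [-0.1, -0.2, 0.1]
width: 0.624
```

```bash
python3 - <<'E'
from h import *
np.set_printoptions(precision=4,suppress=True)
plan([.498,-.298,.2],10,16,80)
im=cam("wrist"); save("w2.png",im["frame"]); w=cloud(im).reshape(-1,3); w=w[~np.isnan(w).any(1)]
for t in("slide_grip","card_top","ticket_stand"): print(t,[(np.round(d["point"],4),round(d["p"],2)) for d in pinpoint("wrist",t)[:2]])
def rect(c,r,z0,z1):
    P=w[(np.hypot(w[:,0]-c[0],w[:,1]-c[1])<r)&(w[:,2]>z0)&(w[:,2]<z1)]
    if len(P)<5: return len(P)
    q=cv2.minAreaRect((P[:,:2]*1000).astype(np.float32)); return len(P),np.array(q[0]),np.array(q[1]),q[2],np.median(P[:,2])
print(rect((.516,.232),.03,.07,.09),rect((.56,.12),.08,.088,.1),rect((.575,.22),.05,.077,.088),rect((.575,.22),.05,.055,.088))
E
```

```text
[80, -3.5, 3.8, 33.2, -6.8, -0.0, 0.0]
[80, -3.5, -0.2, 33.4, -6.8, -0.0, 0.0]
[80, -3.5, -4.1, 33.1, -6.8, -0.0, 0.0]
[80, -3.5, -8.0, 32.4, -6.8, -0.0, 0.0]
[80, -3.5, -11.8, 31.3, -6.8, -0.0, 0.0]
[80, -3.5, -15.4, 29.6, -6.8, -0.0, 0.0]
[80, -3.5, -18.8, 27.6, -6.8, -0.0, 0.0]
[80, -3.5, -21.9, 25.2, -6.8, -0.0, 0.0]
[80, -3.5, -24.7, 22.5, -6.8, -0.0, 0.0]
[80, -3.5, -27.2, 19.4, -6.8, -0.0, 0.0]
[80, -3.5, -29.3, 16.0, -6.8, -0.0, 0.0]
[80, -3.5, -31.0, 12.5, -6.8, -0.0, 0.0]
[80, -3.5, -32.2, 8.7, -6.8, -0.0, 0.0]
[80, -3.5, -33.0, 4.9, -6.8, -0.0, 0.0]
[80, -3.5, -33.4, 0.9, -6.8, -0.0, 0.0]
[80, -3.6, -33.3, -3.0, -6.8, -0.0, 0.0]
grasp pt now [0.5159 0.2358 0.1431] yaw -98.49 F [-0.1 -0.2  0.1] w 0.6239674859394866 t 7.075 q [-0.25  0.48 -0.37  1.81  0.22  0.89 -2.44]
slide_grip [(array([0.5186, 0.227 , 0.0637]), 0.72)]
card_top [(array([0.5759, 0.2237, 0.0847]), 0.85), (array([0.517 , 0.2253, 0.0623]), 0.74)]
ticket_stand [(array([ 0.5357,  0.175 , -0.0002]), 0.86)]
(691, array([515.6934, 229.2699]), array([11.4901, 21.483 ]), 81.6276626586914, np.float64(0.08068736900209822)) (11357, array([559.8659, 119.7995]), array([95.8326, 33.404 ]), 81.79187774658203, np.float64(0.09453260671037841)) (833, array([550.7596, 224.1851]), array([75.5609, 50.7551]), 81.88362884521484, np.float64(0.08294501150129832)) (1178, array([550.7872, 224.2126]), array([75.5584, 50.8331]), 81.8101577758789, np.float64(0.0825130811515115))
```

View pics/w2.png

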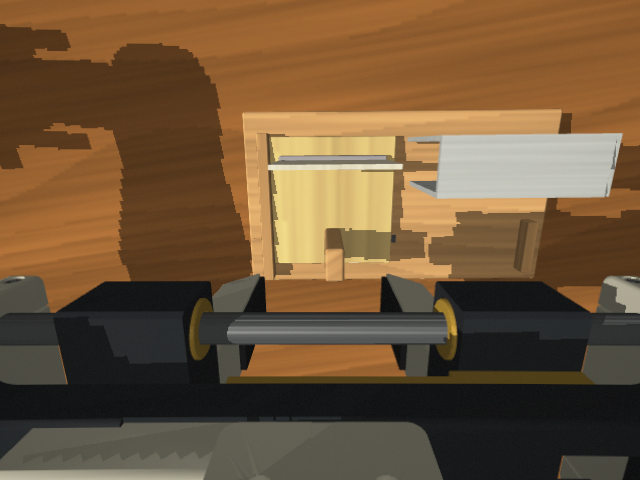

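The carriage is against the end bar. The grip sits at own y = +50 mm and the card at pixel (335,162) is clear of the hood, with card_top at about (0.575, 0.221). Now on to the clip.

arm_command([
  [80,-20,4,33,-6.8,0,0],
  [80,-20,0,33,-6.8,0,0],
  [80,-10,-4,33,-6.8,0,0],
  [80,-7,-8,32,-6.8,0,0],
  [80,0,-12,31,-6.8,0,0],
])

```text
clock: 7.9
position: [0.5111, 0.069, 0.3589]
ee_rot: [0.873, 1.39, -0.873]
force: [0.1, 0.0, -0.3]
width: 0.869
```

arm_command([
  [80,0,-15.5,29.5,-6.8,0,0],
  [80,0,-19,27.5,-6.8,0,0],
  [80,0,-22,25,-6.8,0,0],
  [80,0,-25,22.5,-6.8,0,0],
  [80,0,-27,19.5,-6.8,0,0],
])

```text
clock: 8.52
position: [0.5047, -0.0979, 0.3583]
ee_rot: [0.415, 1.533, -0.414]
force: [0.6, -0.1, 0.5]
width: 0.87
```

arm_command([
  [80,0,-29,16,-6.8,0,0],
  [80,0,-31,12.5,-6.8,0,0],
  [80,0,-32,8.5,-6.8,0,0],
  [80,0,-33,5,-6.8,0,0],
  [80,0,-33,1,-6.8,0,0],
])

```text
clock: 9.15
position: [0.4998, -0.2638, 0.3582]
ee_rot: [-0.05, 1.572, 0.052]
force: [-0.9, 0.3, -0.6]
width: 0.871
```

arm_command([
  [80,0,-33,-3,-6.8,0,0],
  [80,0,0,0,0,0,0],
])

```text
clock: 9.4
position: [0.4982, -0.2991, 0.3576]
ee_rot: [-0.137, 1.569, 0.139]
force: [0.4, 0.3, 0.0]
width: 0.872
```

```bash
python3 - <<'E'
from h import *
np.set_printoptions(precision=4,suppress=True)
plan([.498,-.298,.2],10,1,80)
im=cam("wrist"); save("w3.png",im["frame"]); w=cloud(im).reshape(-1,3); w=w[~np.isnan(w).any(1)]
for t in("clip_handles","clip_mouth"): print(t,[(np.round(d["point"],4),round(d["p"],2)) for d in pinpoint("wrist",t)[:3]])
def rect(c,r,z0,z1):
    P=w[(np.hypot(w[:,0]-c[0],w[:,1]-c[1])<r)&(w[:,2]>z0)&(w[:,2]<z1)]
    if len(P)<5: return len(P)
    q=cv2.minAreaRect((P[:,:2]*1000).astype(np.float32)); return len(P),np.array(q[0]),np.array(q[1]),q[2],np.median(P[:,2])
for z in((.076,.09),(.06,.09),(.03,.05)):print(rect((.498,-.298),.04,*z))
E
```

```text
[80, -1.4, 1.2, 0.0, 0.1, -0.1, -0.1]
grasp pt now [ 0.4978 -0.299   0.1986] yaw 10.06 F [0.4 0.3 0. ] w 0.8721668989025314 t 9.4 q [ 0.93  0.5  -0.68  1.7   0.35  1.07  0.3 ]
clip_handles [(array([ 0.4318, -0.2281,  0.0705]), 0.96), (array([ 0.4992, -0.2942,  0.0701]), 0.65), (array([ 0.5979, -0.3245,  0.0693]), 0.56)]
clip_mouth [(array([ 0.4996, -0.2978,  0.0012]), 0.95), (array([ 0.5982, -0.3221, -0.0021]), 0.82), (array([ 0.4366, -0.2274,  0.0023]), 0.82)]
(619, array([ 498.6825, -296.7506]), array([48.5655, 35.9946]), 9.703520774841309, np.float64(0.08022859789492126))
(1242, array([ 498.6768, -296.702 ]), array([48.5773, 36.0679]), 9.734335899353027, np.float64(0.07596459525060886))
(496, array([ 498.3169, -296.6069]), array([28.8788, 47.6988]), 9.174373626708984, np.float64(0.04716948868424112))
```

View pics/w3.png

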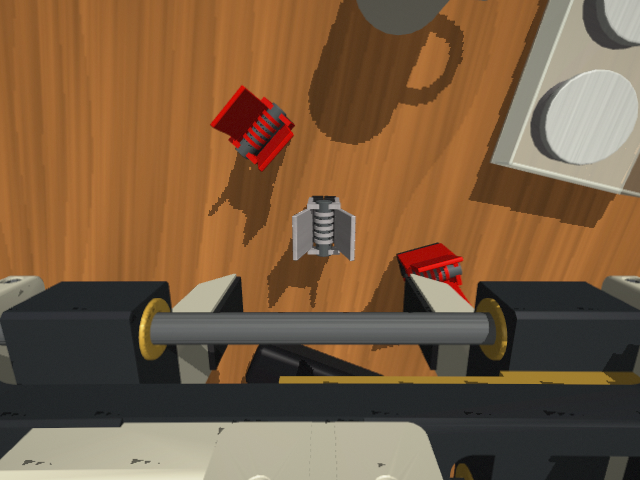

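The wrist view shows the silver clip at (323,228), with the red look-alikes at (253,128) and (432,265) clear of the fingers at a 66 mm opening. Now I'll descend and squeeze.

arm_command([
  [66,35,2,1,0,0,0],
  [66,35,0,0,0,0,0],
  [66,30,0,0,0,0,0],
  [66,20,0,0,0,0,0],
  [66,8.5,0,0,0,0,0],
])

```text
clock: 10.18
position: [0.4998, -0.2931, 0.2303]
ee_rot: [-0.141, 1.567, 0.142]
force: [-0.5, -0.6, 0.4]
width: 0.717
```

arm_command([
  [66,0,0,0,0,0,0],
  [0,0,0,0,0,0,0],
  [0,0,0,0,0,0,0],
  [0,0,0,0,0,0,0],
  [0,0,0,0,0,0,0],
], newtons=28)

```text
clock: 10.8
position: [0.4998, -0.2942, 0.2332]
ee_rot: [-0.142, 1.566, 0.139]
force: [-10.4, 2.2, 27.5]
width: 0.378
```

```bash
python3 - <<'E'
from h import *
plan([.498,-.2967,.07],10,1,0)
im=cam("side"); save("s2.png",cv2.resize(im["frame"][200:380,200:440],(800,600)))
E
```

```text
[0, 4.2, -2.1, -2.2, 0.2, -0.0, 0.1]
grasp pt now [ 0.4998 -0.2945  0.0742] yaw 10.23 F [-10.4   2.2  27.5] w 0.37843409060532046 t 10.8 q [ 0.86  0.64 -0.61  1.82  0.48  0.83  0.19]
```

View pics/s2.png

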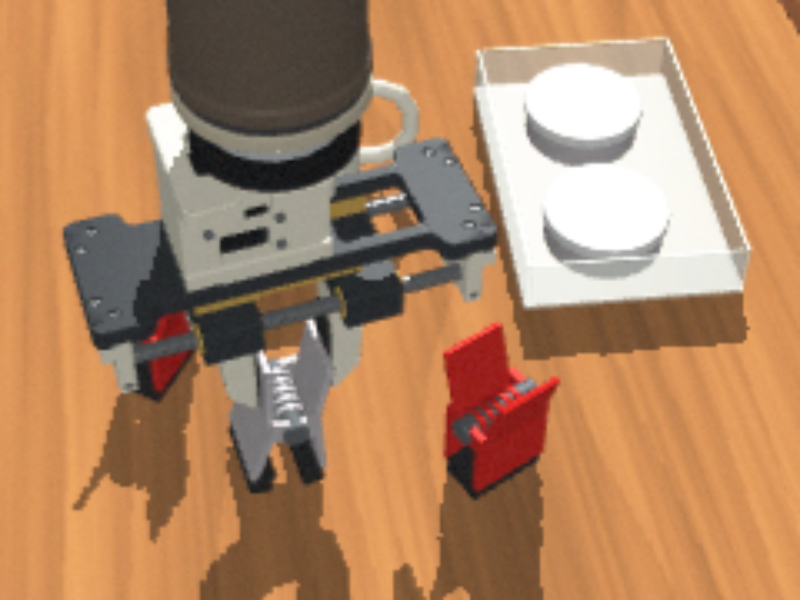

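The fingers hold the silver clip's handles and the jaws are part-way open, pressing on the desk. I'll lift to relieve that and let the squeeze finish.

arm_command([
  [0,-4,0,0,0,0,0],
  [0,-4,0,0,0,0,0],
  [0,-10,0,0,0,0,0],
  [0,-20,0,0,0,0,0],
  [0,0,0,0,0,0,0],
], newtons=30)

```text
clock: 11.48
position: [0.5006, -0.294, 0.2714]
ee_rot: [-0.142, 1.563, 0.139]
force: [0.0, -0.0, -1.3]
width: 0.298
```

arm_command([
  [0,0,0,0,0,0,0],
])

```text
clock: 11.6
position: [0.4996, -0.294, 0.2694]
ee_rot: [-0.141, 1.566, 0.14]
force: [-0.5, -0.3, -1.2]
width: 0.3
```

```bash
python3 - <<'E'
from h import *
np.set_printoptions(precision=4,suppress=True)
plan([.575,.221,.19],-8.2,14,0)
im=cam("side"); save("s3.png",cv2.resize(im["frame"][200:380,200:440],(800,600)))
print([(np.round(d["point"],4),round(d["p"],2)) for d in pinpoint("side","clip_mouth")[:4]])
E
```

```text
[0, -5.7, 35.2, 11.8, 1.3, 0.0, 0.0]
[0, -5.7, 35.5, 11.0, 1.3, 0.0, 0.0]
[0, -5.7, 35.7, 10.2, 1.3, 0.0, 0.0]
[0, -5.7, 36.0, 9.4, 1.3, 0.0, 0.0]
[0, -5.7, 36.2, 8.6, 1.3, 0.0, 0.0]
[0, -5.7, 36.4, 7.7, 1.3, 0.0, 0.0]
[0, -5.7, 36.5, 6.9, 1.3, 0.0, 0.0]
[0, -5.7, 36.7, 6.0, 1.3, 0.0, 0.0]
[0, -5.7, 36.8, 5.2, 1.3, 0.0, 0.0]
[0, -5.7, 36.9, 4.3, 1.3, 0.0, 0.0]
[0, -5.7, 37.0, 3.5, 1.3, 0.0, 0.0]
[0, -5.7, 37.1, 2.6, 1.3, 0.0, 0.0]
[0, -5.7, 37.1, 1.8, 1.3, 0.0, 0.0]
[0, -5.7, 37.2, 0.9, 1.3, 0.0, 0.0]
grasp pt now [ 0.4997 -0.2941  0.1104] yaw 10.25 F [-0.5 -0.3 -1.2] w 0.29955860034178067 t 11.6 q [ 0.88  0.59 -0.64  1.8   0.44  0.9   0.22]
[(array([ 0.4338, -0.2264, -0.0007]), 0.8), (array([ 0.4963, -0.2991,  0.0326]), 0.64), (array([ 0.6021, -0.3238,  0.0027]), 0.61)]
```

View pics/s3.png

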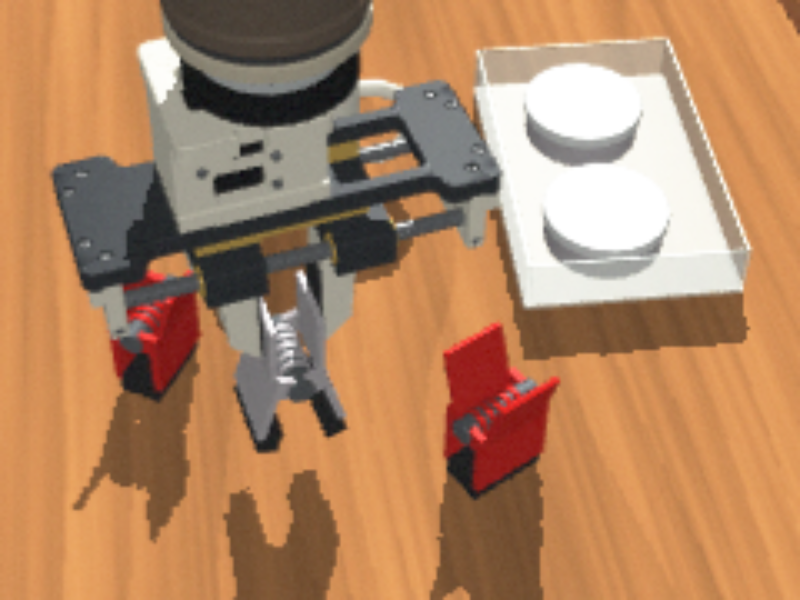

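The clip is fully squeezed (27.5 mm across the handles) and gaping in the air. Nothing else was disturbed. Now I'll raise it and carry it over the card.

arm_command([
  [0,-45,0,0,0,0,0],
  [0,-45,0,0,0,0,0],
  [0,-15,35,12,1.3,0,0],
  [0,-5,35.5,11,1.3,0,0],
  [0,0,35.5,10,1.3,0,0],
])

```text
clock: 12.32
position: [0.5158, -0.183, 0.3794]
ee_rot: [-0.086, 1.569, 0.086]
force: [0.5, -0.5, -1.2]
width: 0.3
```

arm_command([
  [0,0,36,9.5,1.3,0,0],
  [0,0,36,8.5,1.3,0,0],
  [0,0,36.5,7.5,1.3,0,0],
  [0,0,36.5,7,1.3,0,0],
  [0,0,36.5,6,1.3,0,0],
])

```text
clock: 12.95
position: [0.5423, 0.0008, 0.3787]
ee_rot: [0.003, 1.572, -0.003]
force: [-0.4, -0.0, -0.5]
width: 0.3
```

arm_command([
  [0,0,37,5,1.3,0,0],
  [0,0,37,4.5,1.3,0,0],
  [0,0,37,3.5,1.3,0,0],
  [0,0,37,2.5,1.3,0,0],
  [0,0,37,2,1.3,0,0],
])

```text
clock: 13.58
position: [0.5687, 0.1848, 0.3786]
ee_rot: [0.091, 1.57, -0.092]
force: [0.7, -0.2, -0.2]
width: 0.303
```

arm_command([
  [0,0,37,1,1.3,0,0],
  [0,0,0,0,0,0,0],
  [0,0,0,0,0,0,0],
])

```text
clock: 13.95
position: [0.5739, 0.2198, 0.3785]
ee_rot: [0.108, 1.569, -0.11]
force: [0.7, 0.8, -0.2]
width: 0.298
```

```bash
cat > m.py <<'E'
from h import *
np.set_printoptions(precision=1,suppress=True)
s=arm.observe(); M=R.from_rotvec(s["ee_rot"]).as_matrix(); g=np.array(s["position"])+.159*M[:,0]
plan([.575,.221,.22],-8.2,1,0)
def rect(P):
    if len(P)<5: return len(P)
    q=cv2.minAreaRect((P[:,:2]*1000).astype(np.float32)); return len(P),np.array(q[0]),np.array(q[1]),q[2]
for c in("side","scene","wrist"):
    im=cam(c); w=cloud(im); v=w.reshape(-1,3); v=v[~np.isnan(v).any(1)]
    for t in("clip_mouth","card_top","clip_handles"): print(c,t,[((d["point"]*np.array(1000)).round(1),round(d["p"],2)) for d in pinpoint(c,t)[:4] if d["point"][1]>0])
    L=(v-g)@M*1000   # tool axes about the grasp point
    K=(abs(L[:,1])<32)&(abs(L[:,2])<45)
    for a,b in((20,34),(34,60),(60,70),(70,75),(75,80),(80,90)):
        P=L[K&(L[:,0]>a)&(L[:,0]<b)&(v[:,2]>.1)]
        if len(P): print(" below",a,b,len(P),"y",P[:,1].min(),P[:,1].max(),"z",P[:,2].min(),P[:,2].max(),"x",P[:,0].max())
    h=v[(np.hypot(v[:,0]-.56,v[:,1]-.12)<.08)&(v[:,2]>.088)&(v[:,2]<.1)]; print(" hood",rect(h))
    h=v[(np.hypot(v[:,0]-.575,v[:,1]-.221)<.045)&(v[:,2]>.07)&(v[:,2]<.088)]; print(" card",rect(h))
    save(f"m_{c}.png",im["frame"])
E
python3 m.py
```

```text
[0, -0.5, 1.3, 0.9, 0.3, -0.0, 0.1]
grasp pt now [0.6 0.2 0.2] yaw -7.93 F [ 0.7  0.8 -0.2] w 0.29810350252604856 t 13.95 q [-0.   0.5 -0.7  1.6  0.4  1.1 -0.9]
side clip_mouth [(array([568.8, 212.9, 140.7]), 0.96), (array([572.1, 220.4,  81.2]), 0.43)]
side card_top [(array([572.7, 218.1,  79.1]), 0.89)]
side clip_handles [(array([572.7, 220.1, 210.3]), 0.83)]
 below 20 34 122 y -30.13800503762013 21.622493241200328 z -15.671602076285222 16.28664877736866 x 33.84247465393458
 below 34 60 110 y -30.637984346080728 19.99313428399926 z -22.1844800843857 20.20395533762603 x 59.578657377223045
 below 60 70 84 y -27.181543558626295 19.857485709838908 z -22.618305070988665 22.40222457967021 x 69.63391114526189
 below 70 75 27 y -27.44624731742378 -11.24750231002944 z -24.751171646493088 22.270257289047382 x 74.88163940082505
 below 75 80 6 y -26.697307862714375 -20.488862104548954 z -19.701065871046946 19.887613416126314 x 78.41846625052736
 hood (341, array([558.5, 119.7]), array([98.8, 31.5]), 82.3359375)
 card (26, array([574.2, 223.4]), array([66.5,  2.5]), 82.82135772705078)
scene cli
[... 828 characters left out ...]
, 225.5,  83. ]), 0.98)]
wrist clip_handles [(array([573.5, 219.5, 211.5]), 0.55)]
 below 20 34 2582 y -14.789256058411082 22.304536531701515 z -14.610204085979744 15.686586897579094 x 33.98139341921161
 below 34 60 852 y -11.18255280166187 22.103899334552967 z -22.663684263416204 22.547158676970486 x 59.9869757360054
 below 60 70 646 y -23.88643387144527 20.35674642713161 z -23.48257541460378 23.220268048621215 x 69.91954169390536
 below 70 75 41 y 17.73926592795224 20.18639555467942 z -23.56926656006817 23.666463017407057 x 74.60926381755033
 hood (1222, array([561.6, 130.3]), array([72.8, 32.8]), 81.61609649658203)
 card (228, array([576.4, 236.2]), array([45.5,  2.5]), 81.93693542480469)
```

arm_command([
  [0,15,4,0.5,0.3,0,0],
  [0,15,0,0,0,0,0],
  [0,12,0,0,0,0,0],
  [0,5,0,0,0,0,0],
  [0,0,0,0,0,0,0],
])

```text
clock: 15.18
position: [0.575, 0.2242, 0.3318]
ee_rot: [0.113, 1.569, -0.113]
force: [-0.0, 0.3, 0.5]
width: 0.299
```

```bash
sed -i 's/v\[:,2\]>.1)/v[:,2]>.085)/; s/precision=1/precision=4/' m.py; python3 m.py | grep -v clip_h; python3 - <<'E'
import cv2
a=cv2.imread("pics/m_side.png")[60:210,200:370]; b=cv2.imread("pics/m_wrist.png")
cv2.imwrite("pics/v1.png",cv2.hconcat([cv2.resize(a,(400,353)),cv2.resize(b,(400,353))]))
E
```

```text
[0, -47.2, -3.1, 0.5, -0.0, -0.0, 0.0]
grasp pt now [0.5749 0.2241 0.1728] yaw -8.24 F [-0.   0.3  0.5] w 0.29869179222232567 t 15.175 q [-0.02  0.58 -0.66  1.64  0.39  1.06 -0.94]
side clip_mouth [(array([570.3, 213.3,  93. ]), 0.91)]
side card_top [(array([573.9, 216.6,  78.7]), 0.93), (array([518.4, 231.7,  62.6]), 0.28)]
 below 20 34 113 y -31.19414094161898 22.933374656544036 z -15.870407864429069 17.21244900583105 x 33.989006353358896
 below 34 60 103 y -31.054435134883605 18.314685748243523 z -22.113209973749814 19.02578434381999 x 59.99678737391414
 below 60 70 90 y -29.37116314919799 18.716514249882227 z -23.243320092372684 21.24082686358387 x 69.8676595631478
 below 70 75 20 y -28.418034819718773 -21.12418326332882 z -22.353309019097466 21.097121653464665 x 74.5305949415277
 below 75 80 5 y -24.82113703365766 -19.94255944686403 z -24.952471645503863 18.5466009798601 x 77.83124602806426
 hood (339, array([560.3833, 133.531 ]), array([126.8562,  31.4037]), 82.31246948242188)
 card (26, array([574.118 , 222.3097]), array([61.6662,  2.6029]), 82.84890747070312)
scene clip_mouth
[... 868 characters left out ...]
h []
wrist card_top [(array([572.4, 223.3,  80.6]), 0.95)]
 below 20 34 2584 y -14.774783069750567 22.444124679693637 z -14.587912203566265 15.59746243242914 x 33.982676990463546
 below 34 60 845 y -11.002712357466834 22.15848274465214 z -22.7885896201259 22.651081383853274 x 59.995749789033965
 below 60 70 647 y -23.91473387251861 20.2008266167986 z -23.495069202064105 23.2216764287282 x 69.95154525892936
 below 70 75 44 y 17.603061533508463 20.089556190409724 z -22.98005520644863 23.648468571027934 x 74.11857087556506
 hood (1354, array([563.7707, 146.5565]), array([26.9371, 32.6898]), 81.44153594970703)
 card (172, array([577.6151, 245.061 ]), array([27.7287,  2.1128]), 81.71014404296875)
```

View pics/v1.png

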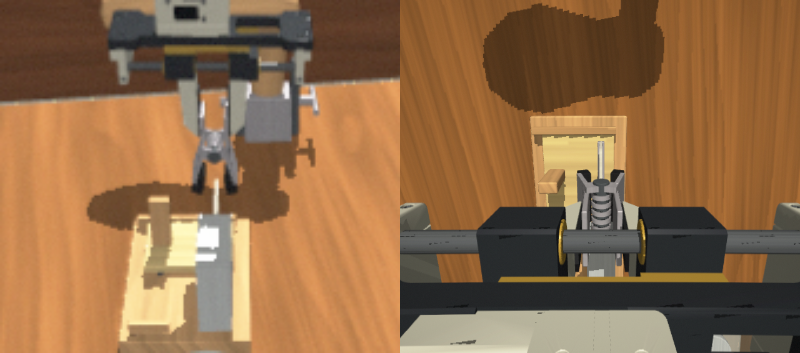

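The clip is centred over the card within about 0.5 mm across and 1 mm along it. In the wrist view the card at (600,160) runs between the jaws. Lowering another 43 mm.

arm_command([
  [0,10,0,0,0,0,0],
  [0,10,0,0,0,0,0],
  [0,10,0,0,0,0,0],
  [0,8,0,0,0,0,0],
  [0,5,0,0,0,0,0],
])

```text
clock: 16.4
position: [0.5749, 0.2242, 0.2884]
ee_rot: [0.113, 1.568, -0.113]
force: [0.1, 0.2, -1.0]
width: 0.297
```

arm_command([
  [0,0,0,0,0,0,0],
  [0,0,0,0,0,0,0],
])

```text
clock: 16.65
position: [0.5751, 0.2243, 0.2895]
ee_rot: [0.113, 1.567, -0.113]
force: [0.4, 0.5, -0.5]
width: 0.295
```

```bash
sed -i 's/>.085)/>.03)/' m.py; python3 m.py | grep -v clip_h; python3 - <<'E'
import cv2
a=cv2.imread("pics/m_side.png")[100:220,220:356]; b=cv2.imread("pics/m_wrist.png")[150:400,200:480]; c=cv2.imread("pics/m_scene.png")[150:290,380:540]
r=lambda i:cv2.resize(i,(400,300),interpolation=cv2.INTER_CUBIC)
cv2.imwrite("pics/v2.png",cv2.vconcat([cv2.hconcat([r(a),r(b)]),cv2.hconcat([r(c),r(c)])]))
E
```

```text
[0, -89.5, -3.3, 0.4, -0.0, 0.0, -0.0]
grasp pt now [0.5752 0.2244 0.1305] yaw -8.25 F [ 0.4  0.5 -0.5] w 0.29526585273925404 t 16.65 q [-0.04  0.62 -0.64  1.68  0.43  0.98 -0.97]
side clip_mouth [(array([570.2, 219. ,  51.2]), 0.68)]
side card_top [(array([574.7, 219.5,  75.9]), 0.96)]
 below 20 34 104 y -29.5132587721429 21.83114742365707 z -15.469732721557444 13.638234005293318 x 33.93678756123837
 below 34 60 118 y -31.48565285251031 22.43782790586655 z -22.360789042495423 20.195216509867404 x 59.60191173072991
 below 60 70 52 y -27.320556438675613 19.65417365022147 z -22.79156418559117 22.430707142052686 x 69.79968778747096
 below 70 75 13 y -25.872350516539793 2.092858931763611 z -24.565372649172815 22.37739603860866 x 74.92809823582712
 below 75 80 2 y -23.60570788090494 -21.249522594106782 z 17.358514046652115 22.321894117545643 x 77.00747024228288
 hood (354, array([560.4715, 134.2817]), array([131.2101,  31.4363]), 82.33853149414062)
 card (68, array([573.5427, 216.9598]), array([58.7026, 42.8526]), 83.61091613769531)
scene clip_mouth [(array([571. , 224.4,  53.2]), 0.75)]

[... 1025 characters left out ...]
1594 z -14.941769091993528 14.67888392435974 x 33.989929001864354
 below 34 60 959 y -12.092324906757975 31.875995166967638 z -22.95697207525397 21.862096737424107 x 59.97187411927262
 below 60 70 708 y -24.61687873797684 19.806652152642656 z -23.850382333820864 22.785806849072276 x 69.96894482672131
 below 70 75 48 y 17.666152059073973 19.72995902162248 z -23.964970222851267 23.05322632553323 x 73.98341890226435
 below 75 80 4 y 19.24699315950642 19.312165206882273 z 13.151991538314265 15.064066909398441 x 75.36907496527766
 hood (261, array([566.4686, 166.4672]), array([ 2.4009, 32.8936]), 82.3994140625)
 card (731, array([576.6266, 239.505 ]), array([39.0236, 45.4313]), 83.12889099121094)
```

View pics/v2.png

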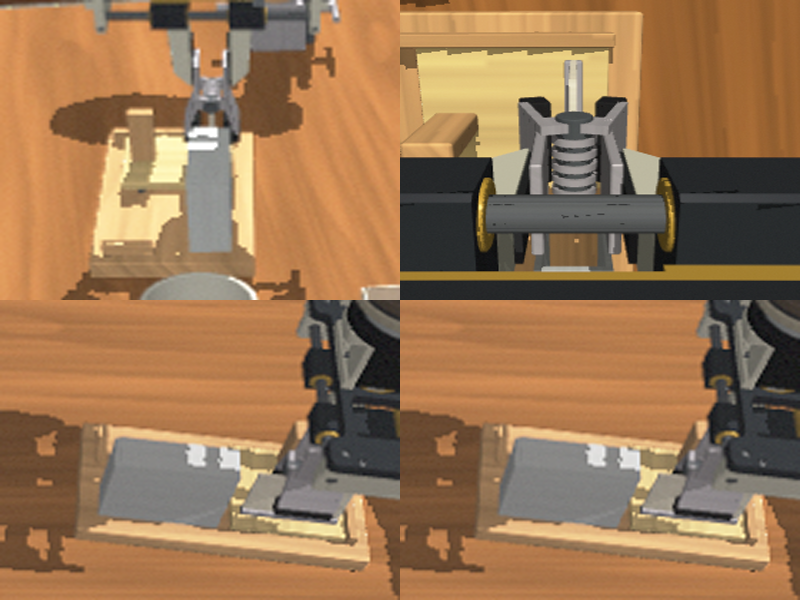

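The views show one jaw on each side of the card. In the wrist crop the jaws are at x 533 and 612 and the card at x 573, so it is centred, and contact force is near zero. Handing in.

```bash
python3 -c "
from h import *
print(arm.sign_off()); s=arm.observe(); print(s['clock'],s['force'],s['width'])"
```

```text
the job is handed in; nothing more can be done
None
the job is handed in; nothing more can be done
```

The card is out from under its hood, and the gripper is holding the clip wide open around the middle of the card's top edge. I handed the job in at about 17 s of the 62 s allowed.

**Slide:** I pulled the wooden grip until it stopped moving against 23 N. Close up, it measured 50 mm to the +y side of the stand's centre, and the picture showed the carriage against the end bar. It moved only 96 mm because it started about 4 mm along its travel.

**Clip:** I picked up the silver clip by its handles and left the two red look-alikes alone. The handles are squeezed to 27.5 mm at a 30 N grip setting, which is their stop.

**Last checks:**
- **Position:** one jaw is on each side of the card, about 27 mm down. The card is centred between them to about 0.5 mm, and the clip is about 1 mm off the middle of the card's width.
- **Contact:** the contact force was under 1 N, so neither jaw is touching the card.
- **Disagreement:** the trained networks' reports of the clip's mouth were up to about 5 mm off my depth measurements. I went by the depth and the close-up picture.
- **Not checked:** I did not separately check that the mug, brush and tins stayed put at the end, but the arm passed well above them and touched nothing on the way.

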